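# Unbolt and open the second door leaf of a bench cabinet

### The job

One leaf of the small double-door cabinet on the workshop bench already stands open; the other leaf is still held shut by its bolt. Slide that leaf's red bolt tab all the way down to withdraw the bolt, then swing the leaf wide open, about square to the cabinet, and let go. Leave the first leaf wide open, and do not knock over or shift the things standing around.

Things in the scene. Friction and masses are not known exactly. Their poses are not given: they have to be found in the camera images.
- cabinet: Grey cabinet fixed to the bench, 160 mm deep, 440 wide (its y), 260 high; origin at the centre of its underside, -x is its front. Two green leaves, 217 mm wide, 15 thick, top edge 250 mm above the bench, hang on upright hinges at its front corners: x = -97 mm, y = +220 (passive leaf) and -220 (active leaf).
- bolt (a joint): Travel of the bolt of the passive leaf in m: 0 is fully thrown, grows as the red tab slides straight down, stop at 0.026 (withdrawn). The pin leaves the keeper at about 0.018; until then the leaf cannot open. Stays where it is left; needs about 4 N of downward push.
- bolt_tab (a point): Point on the upper face of the red thumb tab, 27 mm in front of the leaf's face. The tab is 36 mm wide (along the leaf), 12 thick and sticks out 45 mm. Its upper face is 242 mm above the bench when joint bolt is 0. Above it is free space, save for the keeper's 7 mm overhang next to the leaf. x is normal to the leaf, -x out of its front.
- bolt_tip (a point): Top of the 10 mm brass bolt pin, which runs up inside the passive leaf, 30 mm from its free edge. Thrown, it sticks up through a steel keeper bracket (40 mm wide, 256 to 270 mm above the bench) that stands on the cabinet's top and reaches 7 mm in front of the shut leaf's face. It moves down with the red tab.
- passive_leaf (a joint): Opening angle of the bolted leaf in rad: 0 shut, grows as its free edge swings out towards the cabinet's front (seen from above it turns clockwise about its hinge), stop at 1.85. The hinge is stiff (0.12 N m of friction) and stays where it is left.
- passive_leaf_handle (a point): Middle of the passive leaf's pull: a level round bar 12 mm thick, 100 long, 222 mm above the bench, centre line 52 mm in front of the leaf's face; the gap behind it is 45 mm clear, open above and below, with legs at its ends 88 mm apart inside. In the leaf's frame (-x out of its front, y towards the hinge) it is 51 mm in -x and 105 mm in -y from the hinge line.
- passive_leaf_hinge (a point): Point on the passive leaf's upright hinge line, at the height of the pull (222 mm above the bench). Turns with the leaf; the leaf's front face lies on the hinge line to within 1 mm, and the leaf runs from here along -y of this frame.
- active_leaf (a joint): Opening angle of the other leaf in rad: 0 shut, 1.85 fully open (seen from above it opens anticlockwise). Same leaf and pull, mirrored. Starts wide open (1.4 to 1.8) and is to stay so.
- oil_bottle: White bottle with an orange cap, 56 mm across, 160 mm tall, standing on the bench in front of the cabinet, outside the reach of the leaves; origin at the centre of its base, z up its axis. Leave alone.
- tin: Open aluminium cup, 72 mm across, 90 mm tall, standing on the cabinet's inner shelf (129 mm above the bench) behind the open leaf; origin at the centre of its base, z up its axis. Leave alone.
- brush: Hand brush, 160 mm long, lying on the cabinet's top on the side of the open leaf; origin under its middle, x along it. Leave alone.
- sanding_block: Cork block, 60 x 110 x 30 mm, lying on the cabinet's top above the shut leaf's half, at least 45 mm behind the front edge; origin at the centre of its underside. Leave alone.

How it is judged:
By the outcome, as a careful person would: the job done as asked, in the order asked, and still so for the second after the job is handed in, with the robot touching nothing.
It also fails if it takes over 48 s, if anything falls off the work surface, if the arm or the gripper's body presses on something with over 40 N, if the wrist force passes 120 N, or if a joint passes its speed limit or range.

### The arm

A 6-joint arm with a two-finger parallel gripper is mounted at the origin on the work surface. World frame = base frame: x ahead of the robot, y to its left, z up, the work surface at z = 0. Lengths are in m, angles in rad, forces in N, time in s.
With the tool pointing down it reaches from about 0.35 to 0.875 m from the base axis. Payload 4.2 kg.
Tool frame: the origin (TCP) lies on the centre line of the jaws, within the pads' length; the fingertips stand 17 mm ahead of it and the grasp point (between the pads) lies 2 mm behind it; z points along the fingers, y is the direction in which the jaws open and shut (so a half turn about z gives the same grasp; the last joint's range is limited). The gripper opens to 87 mm and grips with 3 to 60 N. Pads are 19 mm wide; open, the fingers measure 117 mm over their backs; the gripper's body (75 mm by 190 mm) begins 51 mm behind the grasp point.
Start: joints at [-1.08, 0.385, 0.008, 0, -1.194, -0.259], TCP at [0.144, -0.608, 0.24] pointing down, gripper open.
Joint ranges: [-3.14, 3.14], [-1.21, 2.06], [-1.07, 1.41], [-3.16, 2.05], [-2.99, -0.16], [-3.1, 3.1]. Speed limits (rad/s): [2.79, 2.79, 3.14, 3.14, 3.14, 3.14].

### API

Orientations are given as a unit quaternion [x, y, z, w].
In Python, from workcell import robot, cams gives the robot as it stands.
- The arm moves only by the tool arm_command, never from a script. Its argument "commands" is a list of rows, each a list of 7 numbers: the shift along the tool's x, y, z in mm, then the turn, a rotation vector about the tool's x, y, z in degrees, then the closure, from 0 (fully open) to 1 (shut). A call has 1 to 5 rows; each row shifts and turns the commanded pose from where the row before left it, along the tool's axes as they then stand; what a row does not reach is not made up. A row lasts 1/12 s, in which the tool goes at most 41.7 mm and 7.16 degrees, less where a joint would pass 70% of its speed; a pose out of reach is approached as far as the arm can. A call is refused whole if a number of a shift passes 41.7 or a number of a turn 7.16, either way. A call with a gripper value outside its range is refused whole. The fingers move at their own pace and stop on an object; "squeeze" is the grip in N (left out, the last holds). Time passes only in rows, so rows that do not move let the fingers close. It gives the time, the measured TCP pose, the force and the opening at its end, in the units of the state.
- robot.sense(): the state, without advancing time (a new reading comes with each control period).
- cams.snapshot(name): name is "scene" or "top" or "wrist"; returns the picture (420x560x3 uint8, red, green, blue); there is no depth.
- cams.calibration(name): a dict with "fx", "fy", "cx", "cy" (pixels), "world_from_camera" (4x4, takes a point from camera to world coordinates). Camera axes: x right, y down, z forward; pixel columns grow to the right and rows downward; lengths in m; the calibration is good to about 2 mm. The wrist camera is an equidistant fisheye: a pixel r from the principal point sees the ray r / f radians off the axis. A picture is of the moment at which its call begins: read the wrist's pose just before it. calibration takes no time and is no camera call; for the wrist camera it gives the pose at the moment of the call.
- robot.job_done(): hands the job in, once; it reports no verdict.
Trained networks look in the newest picture that a camera, given by its name, has taken for a name from the list of things; names that differ only in an ending like _2 or _b are one class to them, and where a whole thing is asked for, a point or a joint stands for the part that bears it (a point fixed in the world has none). Each returns a list of dicts, best first, with "score" (0 to 1); they miss things now and then, are a little off and sometimes report something else, mostly with a low value. They report only what shows in the picture. A call takes as long as a camera call.
- cams.find_in(camera, thing): "xyz" ([x, y, z] in m, in world coordinates, good to about 4 mm: the middle of the surface that is visible of it).
The state is a dict: "time_s": time; "qpos": joint angles; "qd": joint speeds; "tau": joint torques, N m; "tcp_pos": TCP position; "ee_rot": TCP orientation; "wrist_force": force on the tool from outside, world axes, zero at the start; "ft_torque": the same for the moment, N m; "gripper_width": opening from 0.0 (shut) to 1.0 (fully open).
Only numpy, scipy, OpenCV 4.12 (cv2) and the standard library are available. Lean on these libraries where they do the work, as an engineer would, in place of code of your own. Each camera call takes 0.05 s, during which the arm holds its last target.

## Working session

There is one attempt and no reset: what is moved stays moved. The work goes in short steps, Python scripts to look and compute and a tool call to move; the robot and the scene stay as the last step left them, time stands still between calls to the robot, and variables do not carry over. Pictures are saved under pics/ and viewed, and the job is handed in when it is done.

Besides the shell and the picture viewer there is one more tool, called as name([rows], argument=value, ...), one row to a line, values as JSON. arm_command: Moves the arm, as the interface text tells. Its arguments: {"type":"object","properties":{"commands":{"type":"array"},"squeeze":{"type":"number"}},"required":["commands"]}

```bash
mkdir -p pics; cat > h.py <<'E'
import numpy as np, cv2
from workcell import robot, cams
def snap(n,f):
    p=cams.snapshot(n); cv2.imwrite('pics/'+f,cv2.cvtColor(p,cv2.COLOR_RGB2BGR)); return p
E
python3 - <<'E'
from h import *
s=robot.sense(); print(s)
for n in ['scene','top']:
    snap(n,n+'0.png'); print(n,cams.calibration(n))
    for t in ['cabinet','bolt_tab','bolt_tip','passive_leaf_handle','passive_leaf_hinge','oil_bottle','sanding_block','brush','tin']:
        print(n,t,[(np.round(d['xyz'],3).tolist(),round(d['score'],2)) for d in cams.find_in(n,t)[:2]])
print(robot.sense()['time_s'])
E
```

```text
{'time_s': 0.0, 'qpos': array([-1.08040324e+00,  3.85578431e-01,  6.60087389e-03, -4.89975879e-04,
       -1.19401922e+00, -2.58659198e-01]), 'qd': array([ 9.40395274e-05,  8.67798232e-05, -5.75193617e-04,  1.06276599e-03,
       -5.89061603e-04, -1.07014849e-03]), 'tau': array([ 7.09834021e-04, -3.90664458e+01,  1.87398505e+01,  4.21951488e+00,
        1.10676588e-02, -2.00361851e-04]), 'tcp_pos': array([ 0.14345687, -0.60771732,  0.23843795]), 'ee_rot': array([-1.15518009e-01,  9.93304750e-01,  1.10726001e-03, -1.90577259e-04]), 'wrist_force': array([-0.40562043,  0.02682944, -0.37660688]), 'ft_torque': array([0.0255985 , 0.08231103, 0.04949505]), 'gripper_width': 0.99887858444095}
scene {'fx': 512.5717164088459, 'fy': 512.5717164088459, 'cx': 281.8327923509288, 'cy': 200.90135980471644, 'world_from_camera': array([[-0.81788052,  0.54526502, -0.18373218,  0.78546354],
       [ 0.57537836,  0.77319177, -0.26667252,  0.24375495],
       [-0.00334699, -0.32382178, -0.94611218,  1.19267383],
       [ 0.        ,  0.        ,  0.        ,  1.        ]])}
scene cabinet [([0.696, -0.064, 
[... 580 characters left out ...]
0.00912105, -0.97994116,  0.19907818,  0.3431844 ],
       [-0.99994359,  0.00785485, -0.00714917, -0.03386139],
       [ 0.00544204, -0.19913216, -0.97995753,  1.23030608],
       [ 0.        ,  0.        ,  0.        ,  1.        ]])}
top cabinet [([0.687, -0.084, 0.258], 0.67)]
top bolt_tab [([0.614, -0.039, 0.24], 0.64), ([0.701, -0.158, 0.158], 0.39)]
top bolt_tip [([0.61, -0.041, 0.24], 0.81)]
top passive_leaf_handle [([0.619, 0.045, 0.223], 0.84)]
top passive_leaf_hinge [([0.619, 0.045, 0.225], 0.97), ([0.434, -0.146, 0.106], 0.38)]
top oil_bottle [([0.436, -0.148, 0.11], 0.67)]
top sanding_block [([0.722, 0.045, 0.289], 0.94)]
top brush [([0.748, -0.162, 0.277], 0.98)]
top tin []
1.0
```

View pics/scene0.png

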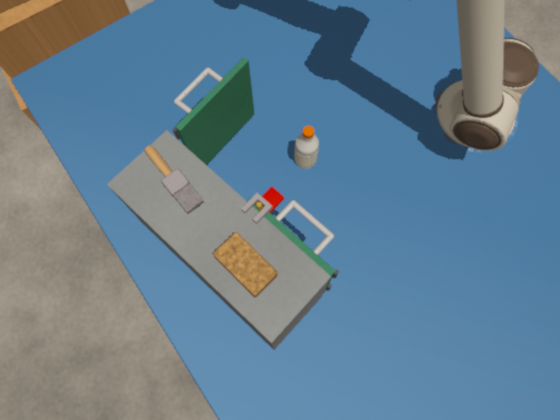

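View pics/top0.png

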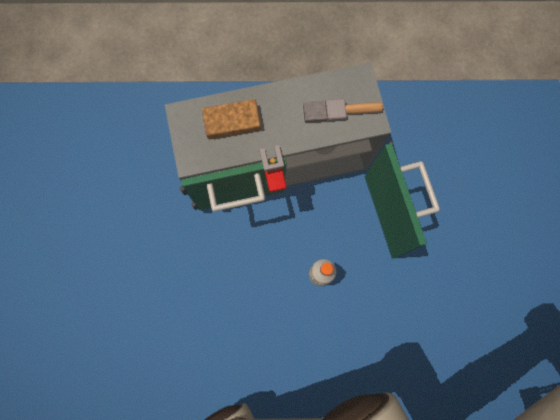

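```bash
python3 - <<'E'
from h import *
a=cv2.imread('pics/top0.png')[50:260,150:450]; b=cv2.imread('pics/scene0.png')[90:360,90:360]
cv2.imwrite('pics/t0z.png',cv2.resize(a,None,fx=2.66,fy=2.66,interpolation=cv2.INTER_CUBIC))
cv2.imwrite('pics/s0z.png',cv2.resize(b,None,fx=2.2,fy=2.2,interpolation=cv2.INTER_CUBIC))
E
```

```text
(no output)
```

View pics/t0z.png

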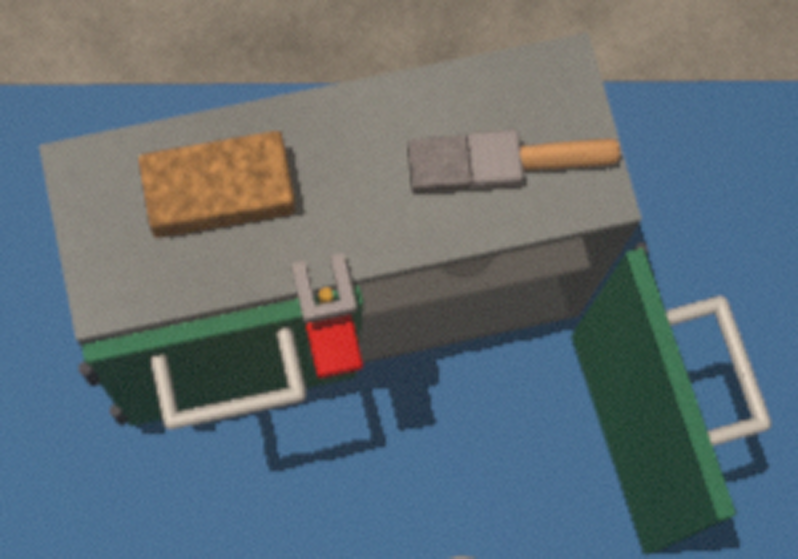

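View pics/s0z.png

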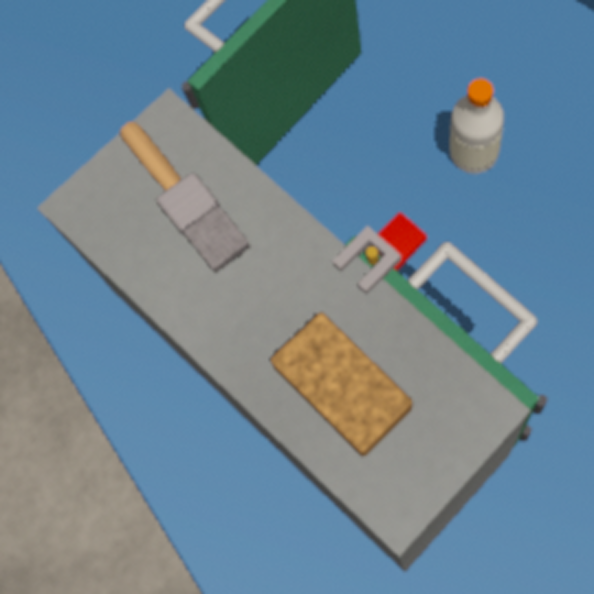

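```bash
cat > fit.py <<'E'
from h import *
from scipy.optimize import least_squares
T=[((41,146),(80,220,260)),((590,36),(80,-220,260)),((639,220),(-80,-220,260)),((80,340),(-80,220,260)),((168,421),(-148,161,222)),((302,394),(-148,69,222))]
S=[((168,90),(-80,-220,260)),((40,207),(80,-220,260)),((403,560),(80,220,260)),((527,408),(-80,220,260)),((449,246),(-148,69,222)),((532,322),(-148,161,222))]
obs=[('top',(p[0]/2.66+150,p[1]/2.66+50),q) for p,q in T]+[('scene',(p[0]/2.2+90,p[1]/2.2+90),q) for p,q in S]
cal={n:cams.calibration(n) for n in('top','scene')}
def proj(n,w):
    c=cal[n];M=np.linalg.inv(c['world_from_camera']);v=M[:3,:3]@w+M[:3,3]
    return np.array([c['fx']*v[0]/v[2]+c['cx'],c['fy']*v[1]/v[2]+c['cy']])
def world(x,q):
    q=np.array(q)/1000;c,s=np.cos(x[2]),np.sin(x[2])
    return np.array([x[0]+c*q[0]-s*q[1],x[1]+s*q[0]+c*q[1],q[2]])
if __name__=='__main__':
    for sel in ('top','scene',None):
        f=lambda x:np.concatenate([proj(n,world(x,q))-np.array(p) for n,p,q in obs if sel in(None,n)])
        r=least_squares(f,[.7,-.08,.15]);print(sel,r.x,np.round(r.fun.reshape(-1,2),1).tolist())
    x=r.x
    for k,q in dict(hinge=(-97,220,222),handle=(-148,115,222),tab=(-124,33,242),tabtip=(-142,33,242),keeper=(-104,33,270),freeedge=(-97,3,222),actHinge=(-97,-220,222)).items(): print(k,np.round(world(x,q),4))
E
python3 fit.py
```

```text
top [ 0.73677418 -0.05097757  0.20818846] [[-0.4, -0.4], [-0.1, -0.9], [1.4, 0.5], [-1.2, 0.1], [3.4, -0.1], [-3.1, 0.7]]
scene [ 0.73856617 -0.04467986  0.21386288] [[0.5, -0.8], [-1.3, 0.6], [-0.9, -1.3], [2.3, 1.1], [1.1, 2.5], [-1.8, -1.9]]
None [ 0.73772036 -0.04773787  0.21092299] [[-2.1, -0.5], [-1.8, -1.6], [-0.2, -0.2], [-2.6, -0.1], [2.0, -0.4], [-4.5, 0.3], [0.4, -2.3], [-1.5, -1.2], [-1.8, -2.9], [1.6, -0.2], [0.6, 1.3], [-2.4, -3.1]]
hinge [0.5968 0.1471 0.222 ]
handle [0.5689 0.0337 0.222 ]
tab [ 0.6096 -0.0414  0.242 ]
tabtip [ 0.592  -0.0452  0.242 ]
keeper [ 0.6291 -0.0372  0.27  ]
freeedge [ 0.6422 -0.0651  0.222 ]
actHinge [ 0.6889 -0.2832  0.222 ]
```

```bash
sed -i 's/-148,161,222/-148,165,222/g;s/-148,69,222/-148,65,222/g' fit.py; python3 fit.py
```

```text
top [ 0.73678798 -0.05098704  0.20817607] [[-0.4, -0.4], [-0.0, -0.9], [1.4, 0.5], [-1.2, 0.0], [1.5, 0.3], [-1.2, 0.3]]
scene [ 0.73856619 -0.04473163  0.21389819] [[0.5, -0.8], [-1.3, 0.6], [-0.9, -1.4], [2.3, 1.1], [-0.4, 1.2], [-0.3, -0.6]]
None [ 0.73772663 -0.04776934  0.21093723] [[-2.0, -0.5], [-1.8, -1.6], [-0.2, -0.2], [-2.6, -0.1], [0.1, 0.0], [-2.6, -0.1], [0.4, -2.3], [-1.5, -1.2], [-1.9, -2.9], [1.5, -0.2], [-0.9, -0.0], [-0.8, -1.8]]
hinge [0.5968 0.147  0.222 ]
handle [0.5689 0.0337 0.222 ]
tab [ 0.6096 -0.0415  0.242 ]
tabtip [ 0.592  -0.0452  0.242 ]
keeper [ 0.6291 -0.0373  0.27  ]
freeedge [ 0.6422 -0.0651  0.222 ]
actHinge [ 0.6889 -0.2832  0.222 ]
```

arm_command([
  [0,0,-40,0,0,1.2,1],
  [0,0,-40,0,0,0,1],
  [-30,24,0,0,0,0,1],
  [-30,24,0,0,0,0,1],
  [-30,24,0,0,0,0,1],
], squeeze=20)

```text
time_s: 1.42
tcp_pos: [0.217, -0.5183, 0.3201]
ee_rot: [-0.104, 0.995, -0.001, 0.001]
wrist_force: [1.1, -0.6, 0.5]
gripper_width: 0.705
```

arm_command([
  [-30,24,0,0,0,0,1],
  [-30,24,0,0,0,0,1],
  [-30,24,0,0,0,0,1],
  [-30,24,0,0,0,0,1],
  [-30,24,0,0,0,0,1],
])

```text
time_s: 1.83
tcp_pos: [0.3388, -0.3687, 0.3199]
ee_rot: [-0.105, 0.994, -0.0, 0.0]
wrist_force: [0.8, -1.1, 0.4]
gripper_width: 0.326
```

arm_command([
  [-30,24,0,0,0,0,1],
  [-30,24,0,0,0,0,1],
  [-30,24,0,0,0,0,1],
  [-30,24,0,0,0,0,1],
  [-30,24,0,0,0,0,1],
])

```text
time_s: 2.25
tcp_pos: [0.4605, -0.2198, 0.3199]
ee_rot: [-0.105, 0.994, -0.0, 0.0]
wrist_force: [0.6, -0.5, -0.0]
gripper_width: 0.018
```

arm_command([
  [-30,24,0,0,0,0,1],
  [-30,24,0,0,0,0,1],
  [-30,24,0,0,0,0,1],
  [-30,24,0,0,0,0,1],
  [-20,16,0,0,0,0,1],
])

```text
time_s: 2.67
tcp_pos: [0.5748, -0.0801, 0.3193]
ee_rot: [-0.106, 0.994, 0.0, 0.0]
wrist_force: [0.4, 0.3, 1.1]
gripper_width: 0.008
```

arm_command([
  [0,0,0,0,0,0,1],
  [0,0,0,0,0,0,1],
])

```text
time_s: 2.83
tcp_pos: [0.5736, -0.0816, 0.3188]
ee_rot: [-0.106, 0.994, 0.0, -0.001]
wrist_force: [-1.3, -0.3, 1.0]
gripper_width: 0.005
```

```bash
cat > st.py <<'E'
from fit import *
X=[.73773,-.04777,.21094]
def cab(p):
    c,s=np.cos(X[2]),np.sin(X[2]);d=np.array(p[:2])-X[:2];return np.round([1000*(c*d[0]+s*d[1]),1000*(-s*d[0]+c*d[1])],1)
s=robot.sense();print('cab',cab(s['tcp_pos']),s['tcp_pos'][2],s['wrist_force'],s['time_s'],s['qpos'].round(2))
E
python3 - <<'E'
from st import *
for n in('top','scene','wrist'):
    snap(n,n+'1.png')
    for t in ('bolt_tab','passive_leaf_handle'): print(n,t,[(cab(d['xyz']),np.round(d['xyz'],3).tolist(),round(d['score'],2)) for d in cams.find_in(n,t)[:2]])
a=cv2.imread('pics/top1.png');b=cv2.imread('pics/wrist1.png')
cv2.imwrite('pics/c1.png',cv2.resize(np.vstack([a[80:260,150:450],]),None,fx=2.6,fy=2.6))
E
```

```text
cab [-167.6    1.3] 0.318841818856802 [-1.3390331  -0.33460229  1.03247666] 2.8333 [ 0.14  0.26  0.03 -0.   -1.34 -1.5 ]
top bolt_tab [(array([-125.3,   36.4]), [0.608, -0.038, 0.243], 0.77)]
top passive_leaf_handle [(array([-95.8, 108. ]), [0.621, 0.038, 0.189], 0.81)]
scene bolt_tab [(array([-125.1,   33.6]), [0.608, -0.041, 0.244], 0.69)]
scene passive_leaf_handle [(array([-109. ,  100.4]), [0.61, 0.028, 0.237], 0.77)]
wrist bolt_tab [(array([-142.2,   30.5]), [0.592, -0.048, 0.237], 0.49)]
wrist passive_leaf_handle [(array([-106.2,  122.3]), [0.608, 0.05, 0.165], 0.94)]
```

View pics/wrist1.png

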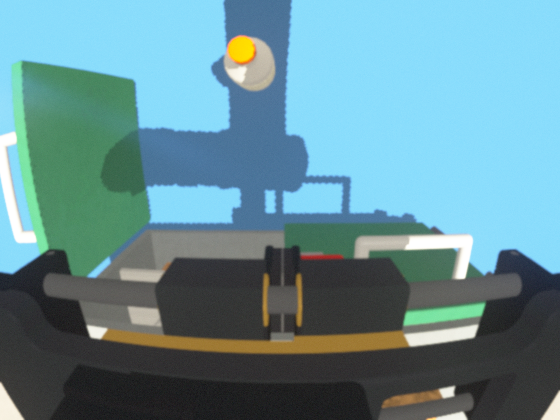

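View pics/scene1.png

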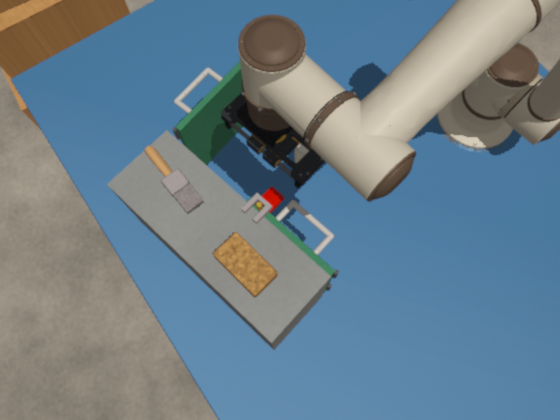

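arm_command([
  [-21,16,0,0,0,0,1],
  [-20,16,0,0,0,0,1],
  [0,0,20,0,0,0,1],
  [0,0,20,0,0,0,1],
  [0,0,6,0,0,0,1],
])

```text
time_s: 3.7
tcp_pos: [0.6051, -0.0426, 0.2702]
ee_rot: [-0.105, 0.994, 0.001, -0.003]
wrist_force: [-0.4, -1.1, -0.6]
gripper_width: 0.007
```

```bash
python3 - <<'E'
from st import *
a=snap('top','top2.png');b=snap('scene','scene2.png')
a=cv2.resize(a[110:260,180:380],None,fx=4,fy=4)[:,:,::-1]
b=cv2.resize(b[130:280,180:380],None,fx=4,fy=4)[:,:,::-1]
cv2.imwrite('pics/a2.png',a);cv2.imwrite('pics/b2.png',b)
E
```

```text
cab [-128.6   32.9] 0.2701568635062042 [-0.42350088 -1.13772733 -0.56936308] 3.7 [ 0.2   0.34  0.01 -0.   -1.25 -1.56]
```

View pics/b2.png

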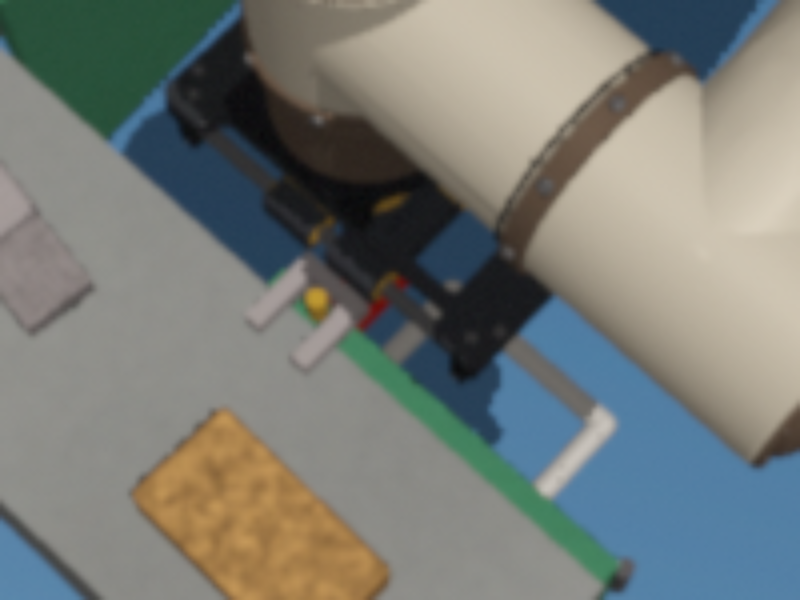

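View pics/a2.png

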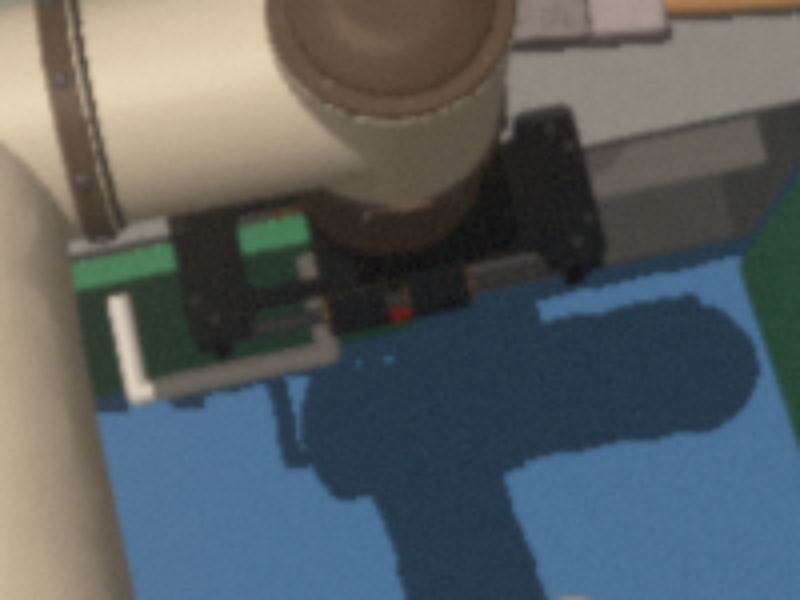

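arm_command([
  [0,0,6,0,0,0,1],
  [0,0,5,0,0,0,1],
  [0,0,4,0,0,0,1],
  [0,0,4,0,0,0,1],
  [0,0,4,0,0,0,1],
])

```text
time_s: 4.22
tcp_pos: [0.6067, -0.0431, 0.2513]
ee_rot: [-0.105, 0.994, -0.0, 0.001]
wrist_force: [-0.7, 0.6, 3.9]
gripper_width: 0.01
```

arm_command([
  [0,0,4,0,0,0,1],
  [0,0,3,0,0,0,1],
  [0,0,3,0,0,0,1],
  [0,0,0,0,0,0,1],
])

```text
time_s: 4.55
tcp_pos: [0.6066, -0.043, 0.24]
ee_rot: [-0.105, 0.994, -0.0, -0.0]
wrist_force: [0.1, -0.4, 0.3]
gripper_width: 0.004
```

arm_command([
  [0,0,3,0,0,0,1],
  [0,0,3,0,0,0,1],
])

```text
time_s: 4.72
tcp_pos: [0.6067, -0.0429, 0.2347]
ee_rot: [-0.105, 0.994, -0.0, 0.0]
wrist_force: [-0.4, 0.7, 3.0]
gripper_width: -0.0
```

arm_command([
  [0,0,3,0,0,0,1],
  [0,0,2,0,0,0,1],
])

```text
time_s: 4.88
tcp_pos: [0.6067, -0.043, 0.233]
ee_rot: [-0.106, 0.994, -0.001, 0.001]
wrist_force: [-9.3, 2.4, 22.6]
gripper_width: 0.006
```

arm_command([
  [0,0,-30,0,0,0,1],
  [0,0,-35,0,0,0,1],
  [-2,27,0,0,0,0,1],
  [-2,27,0,0,0,0,1],
  [-3,28,0,0,0,0,1],
])

```text
time_s: 5.3
tcp_pos: [0.5959, 0.0396, 0.2942]
ee_rot: [-0.104, 0.995, 0.001, 0.0]
wrist_force: [0.3, 0.9, -0.5]
gripper_width: 0.006
```

arm_command([
  [0,0,0,0,0,0,1],
  [0,0,0,0,0,0,1],
])

```text
time_s: 5.47
tcp_pos: [0.5959, 0.0402, 0.2936]
ee_rot: [-0.106, 0.994, 0.0, -0.001]
wrist_force: [-0.7, -0.2, 1.1]
gripper_width: 0.001
```

```bash
python3 - <<'E'
from st import *
a=snap('top','top3.png');b=snap('scene','scene3.png');snap('wrist','wrist3.png')
a=cv2.resize(a[110:260,180:380],None,fx=4,fy=4)[:,:,::-1]
b=cv2.resize(b[150:300,210:410],None,fx=4,fy=4)[:,:,::-1]
cv2.imwrite('pics/a3.png',a);cv2.imwrite('pics/b3.png',b)
for n in('scene','wrist','top'):
    for t in ('bolt_tab','bolt_tip'):print(n,t,[(cab(d['xyz']),np.round(d['xyz'],3).tolist(),round(d['score'],2)) for d in cams.find_in(n,t)[:2]])
E
```

```text
cab [-120.3  115.7] 0.29363579579702137 [-0.68693255 -0.19621596  1.14366246] 5.4667 [ 0.34  0.31  0.03 -0.   -1.29 -1.7 ]
scene bolt_tab [(array([-118. ,   34.9]), [0.615, -0.038, 0.217], 0.43)]
scene bolt_tip [(array([-122.1,   34.5]), [0.611, -0.04, 0.22], 0.43)]
wrist bolt_tab [(array([-123. ,   33.6]), [0.61, -0.041, 0.22], 0.93)]
wrist bolt_tip [(array([-123. ,   31.2]), [0.611, -0.043, 0.215], 0.81), (array([-52.7, -92.8]), [0.706, -0.15, 0.16], 0.58)]
top bolt_tab [(array([-130.5,   33.4]), [0.603, -0.042, 0.218], 0.81), (array([-314.5,  -32.5]), [0.437, -0.145, 0.11], 0.44)]
top bolt_tip [(array([-133.9,   35.9]), [0.599, -0.041, 0.216], 0.56), (array([-107.3,  118.9]), [0.608, 0.046, 0.213], 0.28)]
```

View pics/b3.png

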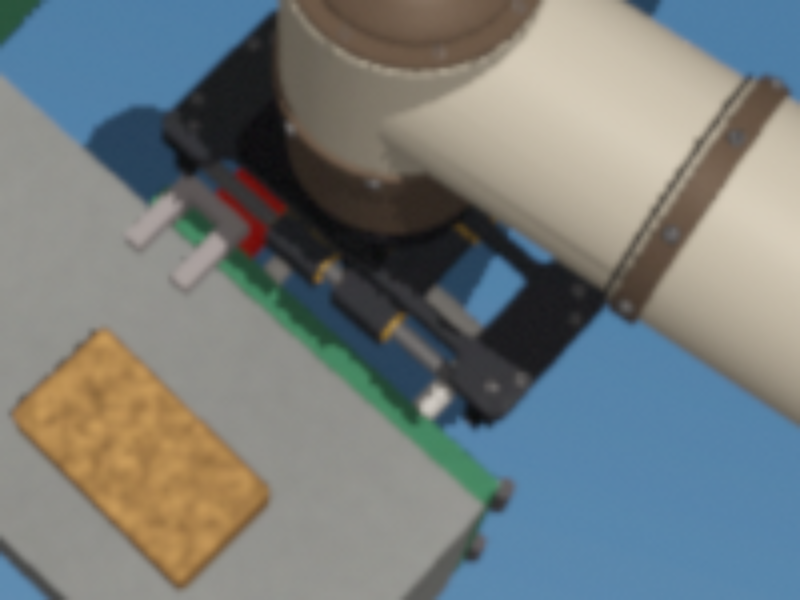

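View pics/wrist3.png

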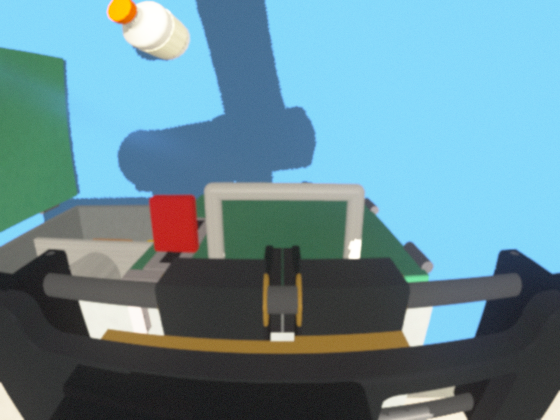

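arm_command([
  [0,0,25,0,0,0,1],
  [0,0,20,0,0,0,1],
  [0,0,15,0,0,0,1],
  [0,0,9,0,0,0,1],
  [0,0,0,0,0,0,1],
])

```text
time_s: 6.33
tcp_pos: [0.5951, 0.0384, 0.2233]
ee_rot: [-0.105, 0.994, -0.0, -0.002]
wrist_force: [0.1, 0.1, -0.1]
gripper_width: 0.001
```

arm_command([
  [6,0,0,0,0,0,1],
  [6,0,0,0,0,0,1],
  [6,0,0,0,0,0,1],
  [6,0,0,0,0,0,1],
])

```text
time_s: 6.67
tcp_pos: [0.5736, 0.0344, 0.2272]
ee_rot: [-0.105, 0.994, 0.001, 0.003]
wrist_force: [2.5, 2.0, 1.3]
gripper_width: 0.008
```

```bash
python3 - <<'E'
from st import *
for d in range(0,100,6):
    t=np.radians(d);c,s=np.cos(t),np.sin(t);k=45-9.5*c-15*s
    print(d,np.round([-97-105*s-k*c,220-105*c+k*s],1))
E
```

```text
cab [-143.3  114.7] 0.22720506044591296 [2.5245356  2.00530894 1.33240215] 6.6667 [ 0.34  0.31 -0.14 -0.   -1.12 -1.7 ]
0 [-132.5  115. ]
6 [-141.8  119.1]
12 [-150.7  124.1]
18 [-159.2  129.8]
24 [-167.3  136.4]
30 [-174.9  143.7]
36 [-181.8  151.8]
42 [-188.   160.6]
48 [-193.4  170.2]
54 [-198.   180.4]
60 [-201.6  191.1]
66 [-204.1  202.4]
72 [-205.5  214. ]
78 [-205.6  225.9]
84 [-204.5  238. ]
90 [-202.  250.]
96 [-198.2  261.9]
```

arm_command([
  [4,5,0,0,0,0,1],
  [4,5,0,0,0,0,1],
  [6,4,0,0,0,0,1],
  [5,4,0,0,0,0,1],
  [5,4,0,0,0,0,1],
])

```text
time_s: 7.08
tcp_pos: [0.5447, 0.051, 0.2261]
ee_rot: [-0.105, 0.994, 0.0, 0.001]
wrist_force: [3.2, 0.6, -0.4]
gripper_width: 0.005
```

arm_command([
  [5,5,0,0,0,0,1],
  [5,5,0,0,0,0,1],
  [5,5,0,0,0,0,1],
  [4,6,0,0,0,0,1],
  [4,6,0,0,0,0,1],
])

```text
time_s: 7.5
tcp_pos: [0.5159, 0.0722, 0.2255]
ee_rot: [-0.105, 0.994, -0.0, -0.0]
wrist_force: [4.1, 1.2, 0.1]
gripper_width: 0.007
```

```bash
python3 - <<'E'
from st import *
b=snap('scene','scene4.png')
b=cv2.resize(b[120:320,180:420],None,fx=3,fy=3)[:,:,::-1]
cv2.imwrite('pics/b4.png',b)
E
```

```text
cab [-191.8  163.8] 0.2254911373869016 [4.09712629 1.2418994  0.11136989] 7.5 [ 0.45  0.22 -0.27  0.   -1.08 -1.81]
```

View pics/b4.png

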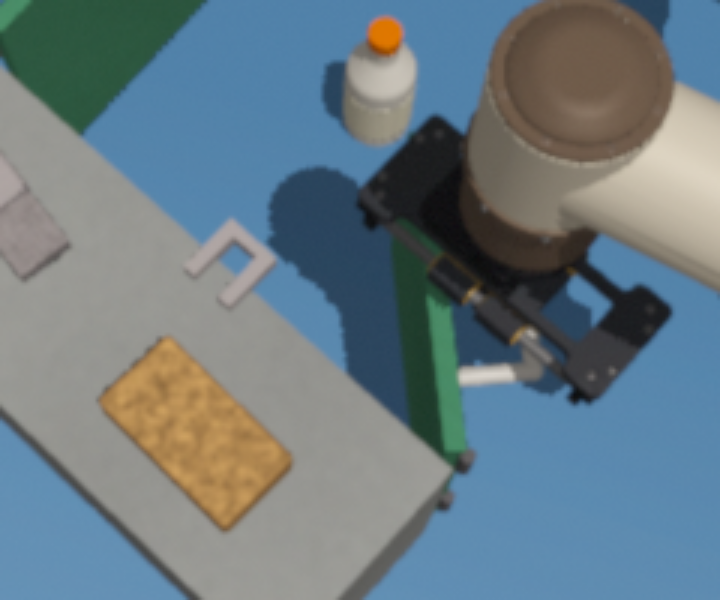

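arm_command([
  [3,8,0,0,0,0,1],
  [3,8,0,0,0,0,1],
  [3,11,0,0,0,0,1],
  [3,11,0,0,0,0,1],
  [1,12,0,0,0,0,1],
])

```text
time_s: 7.97
tcp_pos: [0.4931, 0.1191, 0.2256]
ee_rot: [-0.105, 0.994, 0.0, 0.0]
wrist_force: [3.9, -0.6, -0.3]
gripper_width: 0.005
```

arm_command([
  [0,12,0,0,0,0,1],
  [-2,12,0,0,0,0,1],
  [-2,10,0,0,0,0,1],
  [0,2,0,0,0,0,1],
  [0,0,0,0,0,0,1],
])

```text
time_s: 8.38
tcp_pos: [0.489, 0.1551, 0.225]
ee_rot: [-0.106, 0.994, 0.0, -0.001]
wrist_force: [-1.1, -0.6, -0.5]
gripper_width: 0.008
```

```bash
python3 - <<'E'
from st import *
b=snap('scene','scene5.png');snap('top','top5.png')
b=cv2.resize(b[120:320,180:420],None,fx=3,fy=3)[:,:,::-1]
cv2.imwrite('pics/b5.png',b)
E
```

```text
cab [-200.8  250.4] 0.22504179073215252 [-1.11604821 -0.57276768 -0.4742264 ] 8.3833 [ 0.62  0.21 -0.28 -0.   -1.08 -1.98]
```

View pics/b5.png

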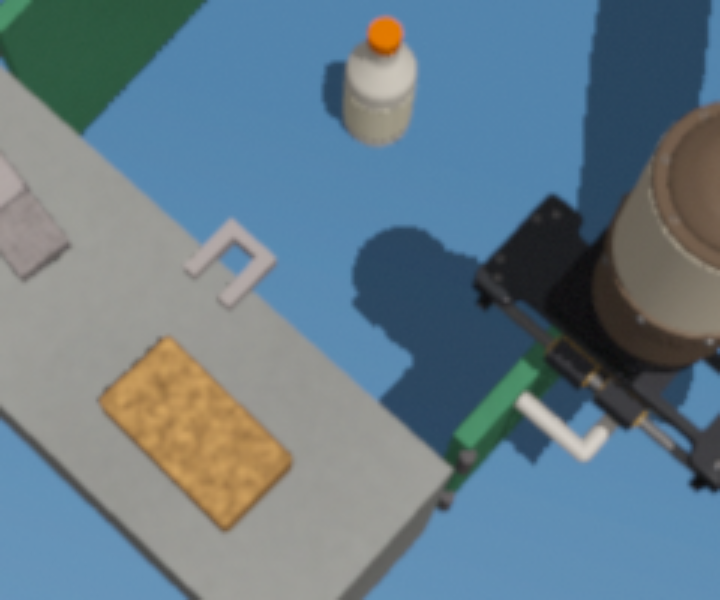

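View pics/top5.png

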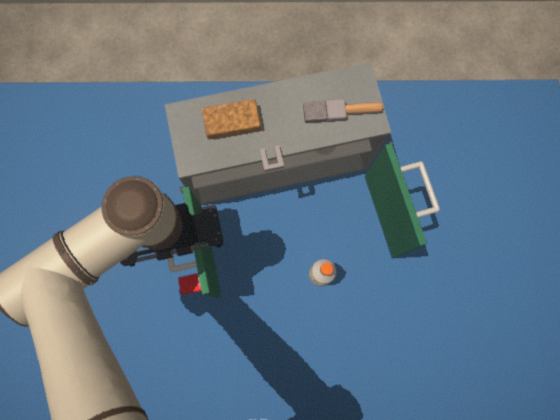

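arm_command([
  [0,-5,0,0,0,0,1],
  [0,0,-25,0,0,0,1],
  [0,0,-35,0,0,0,1],
  [0,0,-35,0,0,0,1],
  [0,0,-10,0,0,0,1],
])

```text
time_s: 8.9
tcp_pos: [0.4928, 0.1488, 0.3365]
ee_rot: [-0.105, 0.994, 0.001, 0.005]
wrist_force: [-0.5, -0.1, 1.3]
gripper_width: 0.008
```

arm_command([
  [0,35,-10,0,0,0,1],
  [0,35,0,0,0,0,1],
  [0,35,0,0,0,0,1],
  [0,35,0,0,0,0,1],
  [0,35,0,0,0,0,1],
])

```text
time_s: 9.32
tcp_pos: [0.4537, 0.3209, 0.3405]
ee_rot: [-0.105, 0.995, 0.0, -0.0]
wrist_force: [0.5, 0.1, 0.2]
gripper_width: 0.007
```

```bash
python3 - <<'E'
from st import *
b=snap('scene','scene6.png');a=snap('top','top6.png')
b=cv2.resize(b[60:360,90:450],None,fx=2,fy=2)[:,:,::-1]
cv2.imwrite('pics/b6.png',b)
cv2.imwrite('pics/a6.png',cv2.resize(a[50:310,120:450],None,fx=2.2,fy=2.2)[:,:,::-1])
for t in ('bolt_tab','passive_leaf_handle','oil_bottle','sanding_block','brush'):
  for n in('scene','top'):
    print(n,t,[(cab(d['xyz']),np.round(d['xyz'],3).tolist(),round(d['score'],2)) for d in cams.find_in(n,t)[:1]])
E
```

```text
cab [-200.6  419.9] 0.3404786505107045 [0.52245674 0.05765771 0.20606205] 9.3167 [ 0.91  0.21  0.01 -0.   -1.37 -2.27]
scene bolt_tab [(array([-287. ,  242.1]), [0.406, 0.129, 0.218], 0.85)]
top bolt_tab [(array([-283.7,  244.5]), [0.409, 0.132, 0.217], 0.84)]
scene passive_leaf_handle [(array([-219.2,  229. ]), [0.475, 0.13, 0.226], 0.68)]
top passive_leaf_handle [(array([-227.2,  217.9]), [0.47, 0.118, 0.224], 0.8)]
scene oil_bottle [(array([-300.9,  -36.3]), [0.451, -0.146, 0.1], 0.56)]
top oil_bottle [(array([-316.2,  -31.2]), [0.435, -0.144, 0.107], 0.72)]
scene sanding_block [(array([12.2, 93.5]), [0.73, 0.046, 0.29], 0.91)]
top sanding_block [(array([ 5.2, 93.5]), [0.723, 0.045, 0.287], 0.65)]
scene brush [(array([  -9.3, -109. ]), [0.752, -0.156, 0.276], 0.91)]
top brush [(array([ -13.2, -111. ]), [0.748, -0.159, 0.278], 0.94)]
```

View pics/b6.png

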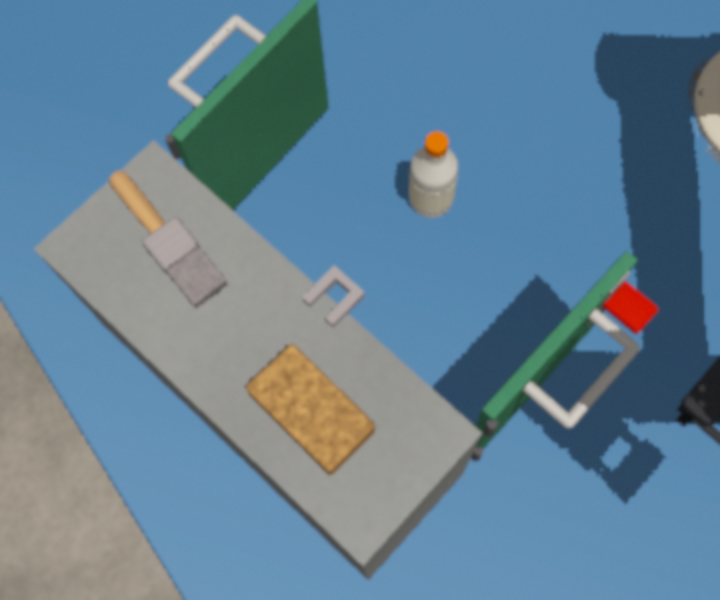

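View pics/a6.png

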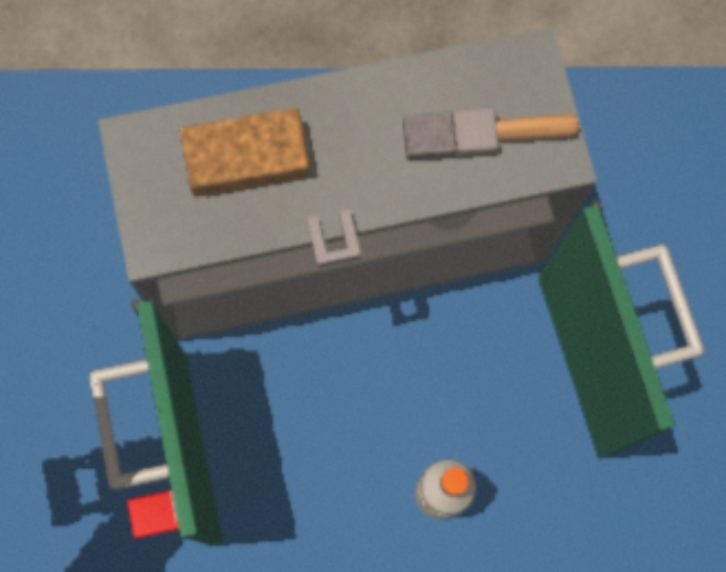

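arm_command([
  [0,0,0,0,0,0,1],
  [0,0,0,0,0,0,1],
  [0,0,0,0,0,0,1],
])

```text
time_s: 10.17
tcp_pos: [0.4542, 0.3202, 0.3406]
ee_rot: [-0.105, 0.994, 0.0, 0.0]
wrist_force: [-1.4, -0.6, -0.1]
gripper_width: 0.008
```

```bash
python3 -c "
from workcell import robot
print(robot.job_done())"
```

```text
the job is handed in; nothing more can be done
None
```

I slid the red tab down to its stop with closed fingers, hooked the pull from above, swung the leaf open and let go. I then lifted the arm clear and handed the job in at about 10 s.

- **Bolt:** the tab met its stop with the wrist reading about 23 N upward. Afterwards the networks put its upper face at about 0.217 m, against 0.216 m for fully withdrawn.
- **Leaf angle:** worked out from the tab's position in the last pictures, the leaf stands at about 89° to the cabinet.
- **Surroundings:** the other leaf is still wide open. The bottle, block and brush read within about 5 mm of their first positions, which is about what the networks can resolve.
- **Disagreements:** the scene and top cameras differed by about 6 mm on where the cabinet is, and by up to 15 mm on the bottle.
- **Not checked:** the networks did not find the tin in the first pictures and I did not look for it again. The tool never went inside the cabinet.

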